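# Level the light-gap stage and hold its shutter half open

### The arm

A 6-joint arm with a two-finger parallel gripper is mounted at the origin on the work surface; the furniture and walls round the work are solid. World frame = base frame: x ahead of the robot, y to its left, z up, the work surface at z = 0. Lengths are in m, angles in rad, forces in N, time in s.
With the tool pointing down it reaches from about 0.35 to 0.775 m from the base axis. Payload 7.3 kg.
Tool frame: the origin (TCP) lies between the finger pads; the fingertips stand bot.tcp_to_tips ahead of it and the grasp point (between the pads) lies 5 mm behind it (bot.tcp_to_tips is the distance from the TCP to the fingertips, in m); y points along the fingers, z is the direction in which the jaws open and shut, and the axes are right-handed (so a half turn about y gives the same grasp; the last joint's range is limited). The gripper opens to 92 mm and grips with 3 to 60 N. Pads are 19 mm wide; open, the fingers measure 130 mm over their backs; the gripper's body (75 mm by 190 mm) begins 47 mm behind the grasp point.
Start: joints at [-1.393, 0.342, 1.524, -0, 1.275, -0.146], TCP at [0.167, -0.498, 0.241] pointing down, gripper open.
Joint ranges: [-2.53, 2.53], [-0.77, 2.02], [0.04, 2.7], [-1, 4.14], [0.28, 2.66], [-3.11, 3.11]. Speed limits (rad/s): [2.57, 2.57, 3.14, 3.14, 3.14, 3.14].

### API

Orientations are given as [roll, pitch, yaw] about the fixed x, y, z axes, in that order (R = Rz(yaw) Ry(pitch) Rx(roll)).
In Python, from bench import bot, optics, nets gives the robot as it stands.
- The arm moves only by the shell command python3 -m crank 'ROWS' [FORCE]. ROWS is JSON, a list of rows, each a list of 7 numbers: the shift along the world's x, y, z in mm, then the turn, a rotation vector about the world's x, y, z in rad, then the opening, from 0 (shut) to 1 (fully open). In form: [[dx, dy, dz, wx, wy, wz, gripper], ...]. A call has 1 to 10 rows; each row is the pose to reach, as a shift and turn from the pose commanded when the call began; what a row does not reach only later rows make up. A row lasts 1/8 s, in which the tool goes at most 62.5 mm and 10.7 degrees, less where a joint would pass 70% of its speed; a pose out of reach is approached as far as the arm can. A call with a gripper value outside its range is refused whole. The fingers move at their own pace and stop on an object; FORCE is the grip in N (left out, the last holds). Time passes only in rows, so rows that repeat a pose let the fingers close. It gives the time, the measured TCP pose, the force and the opening at its end, in the units of the state.
- bot.get_state(): the state, without advancing time (a new reading comes with each control period).
- optics.capture(name): name is "side" or "top"; returns the picture (480x640x3 uint8, red, green, blue); there is no depth.
- optics.camera_info(name): a dict with "intrinsics" (3x3 intrinsics, pixels), "k1" (the pictures are not rectified: a ray, as slopes to the right and down, at radius r is drawn at 1 + k1 r^2 times it, then the intrinsics apply), "rvec" (rotation vector, rad) and "tvec" (3), from world to camera coordinates, as OpenCV has them. Camera axes: x right, y down, z forward; pixel columns grow to the right and rows downward; lengths in m; the calibration is good to about 2 mm. A picture is of the moment at which its call begins. camera_info takes no time and is no camera call.
- bot.sign_off(): hands the job in, once; it reports no verdict.
Trained networks look in the newest picture that a camera, given by its name, has taken for a name from the list of things; names that differ only in an ending like _2 or _b are one class to them, and where a whole thing is asked for, a point or a joint stands for the part that bears it (a point fixed in the world has none). Each returns a list of dicts, best first, with "conf" (0 to 1); they miss things now and then, are a little off and sometimes report something else, mostly with a low value. They report only what shows in the picture. A call takes as long as a camera call.
- nets.cut_out(thing, camera): "region" (480x640 bool, what is visible of it) and "extent" ([centre column, centre row, width, height] in pixels, round what is visible of it).
The state is a dict: "time": time; "joint_positions": joint angles; "joint_vel": joint speeds; "effort": joint torques, N m; "tcp_pos": TCP position; "ee_rot": TCP orientation; "contact_force": force on the tool from outside, world axes, zero at the start; "wrist_torque": the same for the moment, N m; "finger_gap": finger opening in m.
Only numpy, scipy, OpenCV 4.12 (cv2) and the standard library are available. Lean on these libraries where they do the work, as an engineer would, in place of code of your own. Each camera call takes 0.05 s, during which the arm holds its last target.

### The job

Get the light-gap stage ready for a reading: with its shutter still shut, turn the black wing knob until the sloping deck sits level. Then slide the sprung shutter by its upright tab towards the knob, to half of its travel, so that the window is half open, and keep holding it there: finish with the tab still held against the spring, as it snaps shut when let go. Do not shove the other things on the table about.

Things in the scene. Friction and masses are not known exactly. Their poses are not given: they have to be found in the camera images.
- stage: light-gap stage fixed to the table: grey base 12 mm thick (x -131 to +112, y +-44 mm) under a hinged dark steel deck (y +-36 mm, top 50 mm up when level). Origin: on its underside, middle line; x runs from the knob end to the hinge (x +98, 46 mm up), roughly TOWARDS the robot; z up. Window x +5 to +65 mm, 36 mm wide. Two marked guide rails, y +-24 to +-36 mm, x -65 to +75 mm, tops 60 mm up
- deck (a joint): slope of the deck about its hinge, rad: 0 is level, positive: knob end sunk (0.04 to 0.1 at the start). Moves only with the wing knob, 0.075 rad per rad of knob, and stays where that leaves it. When level, the nib on the deck's knob end lies in the dark notch of the small steel post there (stage x -125, y +26 mm, 61 mm high)
- foot_knob (a joint): turn of the wing knob about its upright axis, rad: 0 where the deck is level and the wing lies along the stage's x axis; positive counterclockwise from above. Starts at 0.55 to 1.3: turn it clockwise to raise the deck. Stops at -0.3 and 1.4; stiff (about 0.1 N m), stays where it is left, does not rise or sink
- knob_grip (a point): middle of the knob's wing, on its axis (stage x -95, y 0 mm), 81 mm above the table. The wing is a black upright bar 44 mm long, 10 mm thick, from 71 to 92 mm above the table, on a round hub 32 mm across (62 to 71 mm). The point's x axis runs along the wing and turns with it. Fixed furniture on the way there (chest, vice, open tool case, tool box) stands up to about 0.2 m high
- shutter (a joint): travel of the shutter, m: 0 shut (window covered), 0.030 half, 0.060 fully open. It grows as the shutter is drawn along the stage's -x axis, from the hinge end towards the knob. A spring drives it shut: 4.5 N when shut, about 10 N at half, about 15 N fully open
- shutter_tab: upright aluminium tab fixed on the shutter: 12 mm thick along the stage's x, 28 mm wide, 31 mm high. Origin: centre of its underside, 56 mm above the table when level, on the stage's middle line (y 0), at stage x +60 mm shut and +30 mm at half travel (the middle, broader marks on the rails). Within 40 mm of it nothing stands above 61 mm from the table but the tab itself
- stand_loupe: pale round stand magnifier, 82 mm across, 47 mm high, standing on the table; bystander. Origin: centre of its underside
- screw_tin: white round tin, 51 mm across, 42 mm high; bystander. Origin: centre of its underside
- steel_slip: small bright steel slip gauge, 10 x 28 x 9 mm, lying flat; bystander. Origin: centre of its underside
- cork_block: brown cork sanding block, 50 x 90 x 28 mm; bystander. Origin: centre of its underside
- strip_dark: dark wooden strip, 12 x 69 x 8 mm, lying flat; bystander. Origin: centre of its underside

How it is judged:
On the way:
1. the deck is level while the shutter is still shut (value of joint deck between -0.0175 and 0.0175 rad and value of joint shutter below 0.004 m), for 0.3 s.
At the end, for the whole second after the job is handed in: the deck is level within 1 degree (0.0175 rad), the shutter stands still at half travel (30 mm, give or take 5 mm), held there by the fingers on its tab (more than 4 N), and the other things lie where they lay (within 25 mm) (value of joint deck between -0.0175 and 0.0175 rad and value of joint shutter between 0.025 and 0.035 m and velocity of joint shutter between -0.01 and 0.01 m/s and contact force between the fingers and shutter_tab above 4 N); the arm keeps its last pose, push and grip.
It fails at once if a bystander is shoved more than 25 mm (distance of any of stand_loupe, screw_tin, steel_slip, cork_block, strip_dark from where it was at the start of the episode above 0.025 m).
It also fails if it takes over 43 s, if anything falls off the work surface, if the arm or the gripper's body presses on something with over 40 N, if the wrist force passes 120 N, or if a joint passes its speed limit or range.

## Working session

There is one attempt and no reset: what is moved stays moved. The work goes in short steps, Python scripts to look and compute and a shell command to move; the robot and the scene stay as the last step left them, time stands still between calls to the robot, and variables do not carry over. Pictures are saved under pics/ and viewed, and the job is handed in when it is done.

```bash
ls; mkdir -p pics; cat > h.py <<'E'
import numpy as np, cv2
from bench import bot, optics, nets
def snap(c,f):
    im=optics.capture(c); cv2.imwrite('pics/'+f,cv2.cvtColor(im,cv2.COLOR_RGB2BGR)); return im
def cam(c):
    i=optics.camera_info(c); R,_=cv2.Rodrigues(np.array(i['rvec'],float)); return np.array(i['intrinsics']),i['k1'],R,np.array(i['tvec'],float).ravel()
def proj(c,P):
    K,k,R,t=cam(c); q=np.atleast_2d(P)@R.T+t; s=q[:,:2]/q[:,2:]; s=s*(1+k*(s**2).sum(1,keepdims=True)); return s@K[:2,:2].T+K[:2,2]
def ray(c,uv):
    K,k,R,t=cam(c); u=cv2.undistortPoints(np.array([[uv]],float),K,np.array([k,0,0,0,0.]))[0,0]
    return -R.T@t, R.T@np.array([u[0],u[1],1])
def onz(c,uv,z):
    o,d=ray(c,uv); return o+d*(z-o[2])/d[2]
E
python3 - <<'E'
from h import *
snap('top','t0.png'); snap('side','s0.png')
for c in('top','side'):
    print(c,-cam(c)[2].T@cam(c)[3])
    for n in ['stage','foot_knob','shutter_tab','stand_loupe','screw_tin','steel_slip','cork_block','strip_dark']:
        for r in nets.cut_out(n,c)[:2]: print(n,c,round(r['conf'],2),np.round(r['extent']))
s=bot.get_state();print(s['time'],s['tcp_pos'],s['ee_rot'],s['finger_gap'],bot.tcp_to_tips)
E
```

```text
pics
top [ 0.41643146 -0.11717939  0.9645369 ]
stage top 0.8 [424. 266.  67. 125.]
stage top 0.73 [425. 270.  60. 111.]
foot_knob top 0.64 [421. 219.  22.  12.]
shutter_tab top 0.52 [353. 332.   9.  14.]
shutter_tab top 0.5 [432. 300.  20.   8.]
stand_loupe top 0.76 [253. 318.  42.  44.]
screw_tin top 0.93 [236. 279.  26.  32.]
screw_tin top 0.21 [352. 330.   9.  13.]
steel_slip top 0.53 [350. 330.  12.  14.]
cork_block top 0.55 [254. 178.  42.  42.]
strip_dark top 0.79 [352. 215.  34.   6.]
strip_dark top 0.48 [236. 279.  28.  28.]
side [0.43873602 0.53476847 0.63855067]
stage side 0.79 [347. 199. 134.  66.]
foot_knob side 0.96 [299. 180.  24.  26.]
foot_knob side 0.41 [333. 355.  29.  10.]
shutter_tab side 0.63 [386. 185.   6.  24.]
shutter_tab side 0.63 [347. 200. 132.  67.]
stand_loupe side 0.76 [394. 358.  67.  64.]
screw_tin side 0.67 [332. 356.  34.  11.]
steel_slip side 0.59 [413. 274.  20.  16.]
steel_slip side 0.55 [348. 194. 123.  43.]
cork_block side 0.7 [186. 321.  42.  30.]
strip_dark side 0.73 [269. 254.  10.  30.]
strip_dark side 0.21 [187. 321.  41.  31.]
0.9 [ 0.16706744 -0.49772818  0.24075075] [-1.57068204e+00 -3.16603342e-05 -2.81777652e+00] 0.09174787525838433 0.014
```

View pics/t0.png

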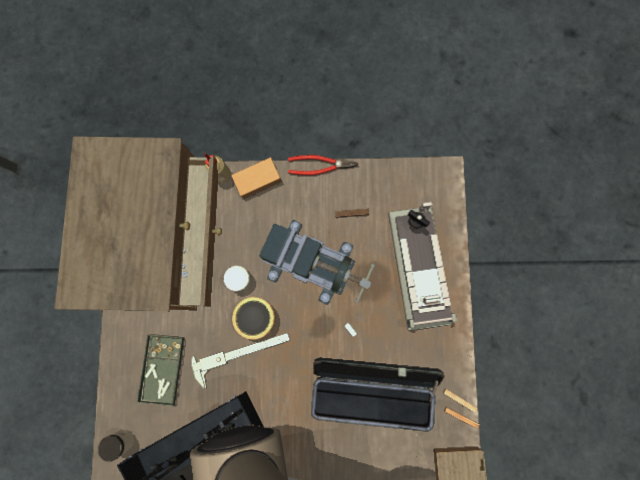

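View pics/s0.png

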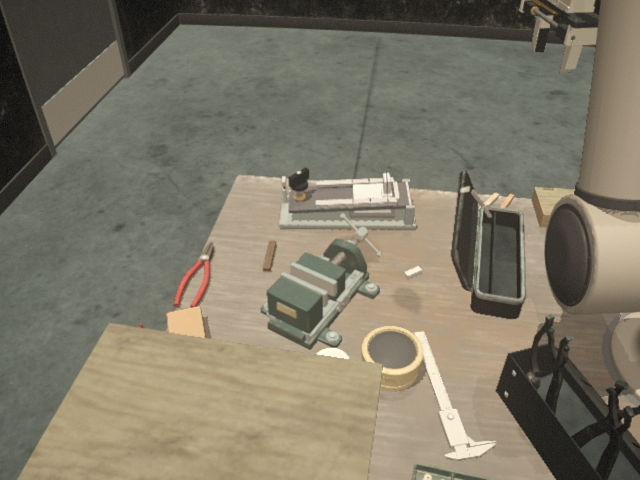

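```bash
python3 - <<'E'
import cv2
a=cv2.imread('pics/t0.png')[170:360,360:500];cv2.imwrite('pics/t0c.png',cv2.resize(a,None,fx=3.1*1,fy=3.1,interpolation=3))
a=cv2.imread('pics/s0.png')[150:270,260:440];cv2.imwrite('pics/s0c.png',cv2.resize(a,None,fx=4.2,fy=4.2,interpolation=3))
E
```

```text
(no output)
```

View pics/t0c.png

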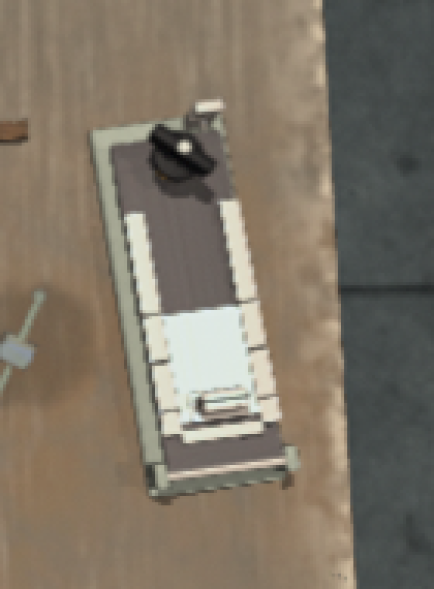

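View pics/s0c.png

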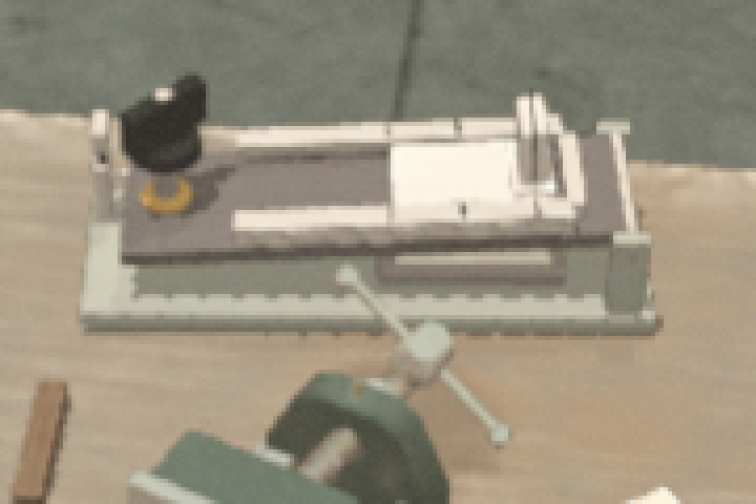

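```bash
cat > fit.py <<'E'
from h import *
from scipy.optimize import least_squares
obs=[('top',(-131,-44,12),(389.7,211.9)),('top',(112,-44,12),(408.4,330.3)),('top',(112,44,12),(455,325)),
('side',(-131,-44,0),(279.5,228.6)),('side',(112,-44,0),(416,229)),('side',(-131,-44,12),(279.7,225)),('side',(112,-44,12),(416,225.5))]
def W(p,P):
    c,s=np.cos(p[2]),np.sin(p[2]); P=np.atleast_2d(np.array(P,float))/1000
    return np.c_[p[0]+c*P[:,0]-s*P[:,1],p[1]+s*P[:,0]+c*P[:,1],P[:,2]]
def f(p): return np.concatenate([proj(c,W(p,P))[0]-uv for c,P,uv in obs])
def fit(p0=(.5,-.3,-3.0)): return least_squares(f,p0)
if __name__=='__main__':
    for o in obs: print(o[0],o[1],onz(o[0],o[2],o[1][2]/1000).round(4))
    r=fit(); p=r.x; print(p.round(4), r.fun.reshape(-1,2).round(1))
    for P in [(-95,0,92),(-95,0,81),(60,0,87),(30,0,70),(-125,26,61)]:
        print(P,W(p,P).round(4),proj('top',W(p,P)).round(1),proj('side',W(p,P)).round(1))
    a=cv2.imread('pics/t0.png'); b=cv2.imread('pics/s0.png')
    L=[[(-131,-44,12),(112,-44,12),(112,44,12),(-131,44,12),(-131,-44,12)],[(-125,26,0),(-125,26,61)]]
    for l in L:
        for c,im in(('top',a),('side',b)):
            q=proj(c,W(p,l)); cv2.polylines(im,[np.round(q*16).astype(np.int32)],False,(0,0,255),1,shift=4)
    A=cv2.resize(a[190:345,370:480],None,fx=3.6,fy=3.6); B=cv2.resize(b[150:250,260:440],None,fx=2.2,fy=2.2)
    H=np.zeros((max(A.shape[0],B.shape[0]),A.shape[1]+B.shape[1],3),np.uint8);H[:A.shape[0],:A.shape[1]]=A;H[:B.shape[0],A.shape[1]:]=B
    cv2.imwrite('pics/fit.png',H)
E
python3 fit.py
```

```text
top (-131, -44, 12) [ 0.6283 -0.2218  0.012 ]
top (112, -44, 12) [ 0.3889 -0.2506  0.012 ]
top (112, 44, 12) [ 0.3982 -0.342   0.012 ]
side (-131, -44, 0) [ 0.6293 -0.2208  0.    ]
side (112, -44, 0) [ 0.3887 -0.2536  0.    ]
side (-131, -44, 12) [ 0.6274 -0.2164  0.012 ]
side (112, -44, 12) [ 0.3899 -0.2486  0.012 ]
[ 0.505  -0.2811 -3.0112] [[-0.7 -0.4]
 [ 0.8  0.3]
 [-1.4 -0.7]
 [ 0.1  0.1]
 [ 0.3  0.6]
 [-0.5 -1.5]
 [ 1.  -1.2]]
(-95, 0, 92) [[ 0.5992 -0.2688  0.092 ]] [[419.8 217.2]] [[299.3 171.8]]
(-95, 0, 81) [[ 0.5992 -0.2688  0.081 ]] [[418.9 218.4]] [[299.5 177. ]]
(60, 0, 87) [[ 0.4455 -0.2889  0.087 ]] [[434.1 299.8]] [[388.6 174.6]]
(30, 0, 70) [[ 0.4752 -0.285   0.07  ]] [[429.4 284.2]] [[370.9 182.6]]
(-125, 26, 61) [[ 0.6323 -0.2907  0.061 ]] [[427.8 203.6]] [[283.9 178. ]]
```

View pics/fit.png

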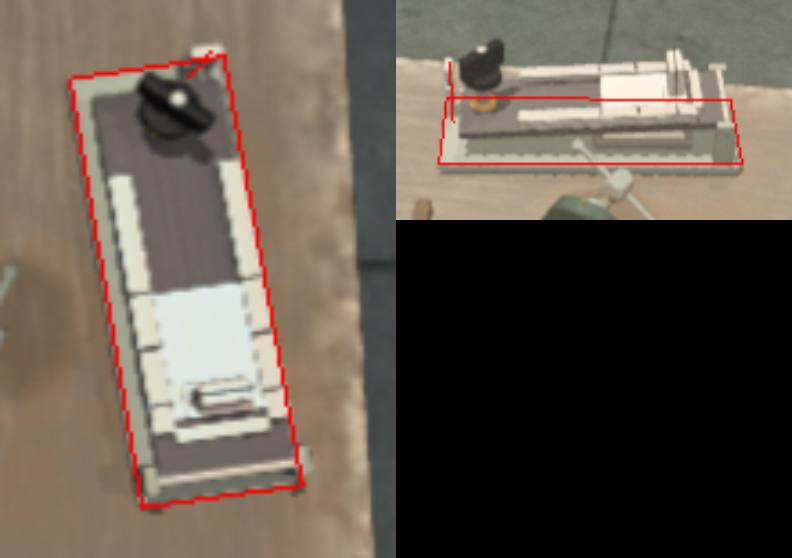

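```bash
python3 - <<'E'
from h import *
import math
# wing top edge ends from crop and cut_out region
a=onz('top',(360+152/3.1,170+133/3.1),.092);b=onz('top',(360+215/3.1,170+168/3.1),.092)
print(a,b,np.linalg.norm(a-b),math.atan2(*(b-a)[[1,0]]), math.atan2(*(b-a)[[1,0]])+3.0112)
E
python3 -m crank '[[0,0,40,0,0,0,1],[55,25,50,0,0,0.1,1],[110,55,50,0,0,0.25,1],[165,85,50,0,0,0.4,1],[220,115,50,0,0,0.55,1],[275,145,50,0,0,0.7,1],[330,175,50,0,0,0.74,1],[385,205,50,0,0,0.74,1],[432,229,30,0,0,0.74,1],[432,229,0,0,0,0.74,1]]' 40
```

```text
[ 0.60782586 -0.24900856  0.092     ] [ 0.58554988 -0.2858229   0.092     ] 0.0430292390454748 -2.114949949518754 0.8962500504812461
time: 2.15
tcp_pos: [0.6024, -0.2661, 0.2399]
ee_rot: [-1.569, 0.001, -2.073]
contact_force: [-0.4, -0.2, -0.2]
finger_gap: 0.0917
```

```bash

python3 -m crank '[[-4,-2,-50,0,0,-0.04,1],[-4,-2,-90,0,0,-0.04,1],[-4,-2,-90,0,0,-0.04,1]]' 40
python3 - <<'E'
from h import *
a=snap('top','t1.png')[190:340,370:490];b=snap('side','s1.png')[130:240,260:440]
A=cv2.resize(a,None,fx=3,fy=3);B=cv2.resize(b,None,fx=2.4,fy=2.4)
H=np.zeros((460,800,3),np.uint8);H[:450,:360]=A;H[:264,362:794]=B
cv2.imwrite('pics/c1.png',H[:,:,::-1])
E
```

```text
time: 2.52
tcp_pos: [0.5933, -0.2697, 0.1473]
ee_rot: [-1.578, -0.0, -2.118]
contact_force: [0.0, 1.2, 0.3]
finger_gap: 0.0917
```

View pics/c1.png

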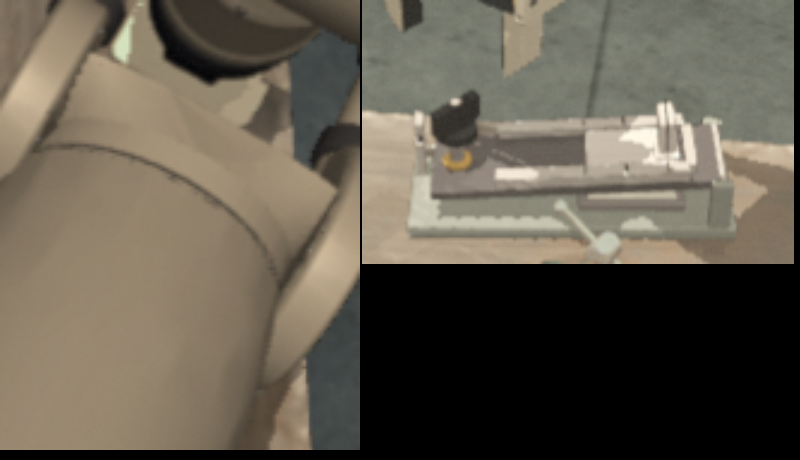

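```bash

python3 -m crank '[[3,2,-40,0,0,0,1],[3,2,-62,0,0,0,1],[3,2,-62,0,0,0,1],[3,2,-62,0,0,0,1]]' 40
```

```text
time: 3.12
tcp_pos: [0.5994, -0.2695, 0.0914]
ee_rot: [-1.566, 0.0, -2.118]
contact_force: [0.9, -0.0, 0.5]
finger_gap: 0.0918
```

```bash

python3 -m crank '[[0,0,-3,0,0,0,1],[0,0,-3,0,0,0,0],[0,0,-3,0,0,0,0],[0,0,-3,0,0,0,0],[0,0,-3,0,0,0,0],[0,0,-3,0,0,0,0]]' 40
```

```text
time: 3.88
tcp_pos: [0.598, -0.2687, 0.0857]
ee_rot: [-1.571, 0.0, -2.118]
contact_force: [0.0, 0.4, 0.5]
finger_gap: 0.0465
```

```bash

python3 -m crank '[[0,0,0,0,0,0,0],[0,0,0,0,0,0,0],[0,0,0,0,0,0,0],[0,0,0,0,0,0,0],[0,0,0,0,0,0,0],[0,0,0,0,0,0,0]]' 40
```

```text
time: 4.62
tcp_pos: [0.599, -0.2693, 0.0858]
ee_rot: [-1.568, 0.0, -2.118]
contact_force: [4.6, -1.9, -2.5]
finger_gap: 0.0097
```

```bash

python3 -m crank '[[0,0,0,0,0,-0.12,0],[0,0,0,0,0,-0.25,0],[0,0,0,0,0,-0.38,0],[0,0,0,0,0,-0.5,0],[0,0,0,0,0,-0.62,0],[0,0,0,0,0,-0.75,0],[0,0,0,0,0,-0.88,0],[0,0,0,0,0,-0.9,0],[0,0,0,0,0,-0.9,0],[0,0,0,0,0,-0.9,0]]' 50
python3 - <<'E'
from h import *
b=snap('side','s2.png')[130:240,260:440]
cv2.imwrite('pics/c2.png',cv2.resize(b,None,fx=4.2,fy=4.2)[:,:,::-1]); print(bot.get_state()['wrist_torque'])
E
```

```text
time: 5.88
tcp_pos: [0.598, -0.2677, 0.0858]
ee_rot: [-1.572, -0.0, -3.015]
contact_force: [0.9, 5.0, 1.8]
finger_gap: 0.0094
[ 0.98434384 -0.08053712  0.03855224]
```

View pics/c2.png

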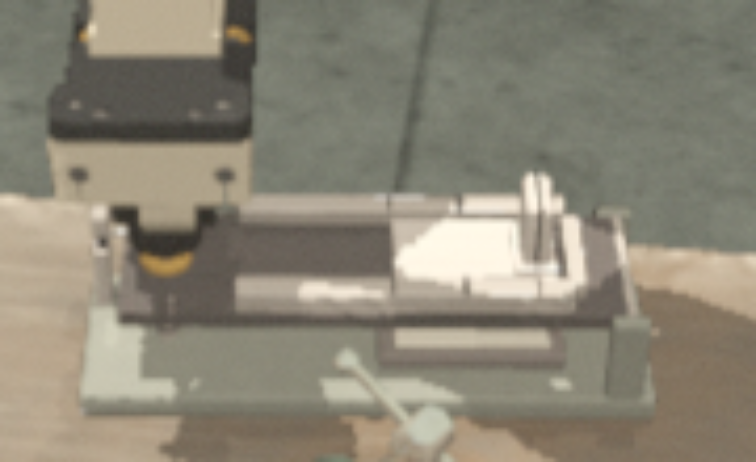

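```bash

python3 -m crank '[[0,0,0,0,0,0,0.5],[0,0,0,0,0,0,0.5],[0,0,0,0,0,0,0.5],[0,0,0,0,0,0,0.5],[0,0,25,0,0,0,0.5],[0,0,60,0,0,0,0.5],[0,0,60,0,0,0,0.5]]' 50
python3 - <<'E'
from h import *
from fit import W,fit
b=snap('side','s3.png')[130:240,260:440]
cv2.imwrite('pics/c3.png',cv2.resize(b,None,fx=4.2,fy=4.2)[:,:,::-1]); print(bot.get_state()['joint_positions'])
p=fit().x
print(proj('side',W(p,[(-125,26,61),(-131,-36,50),(98,-36,50),(60,-14,87),(60,14,87)]))-[260,130], [260,130])
E
```

```text
time: 6.8
tcp_pos: [0.5996, -0.2697, 0.1491]
ee_rot: [-1.567, 0.005, -3.018]
contact_force: [0.4, -0.8, -0.2]
finger_gap: 0.0457
[-5.39138941e-01  6.57981960e-01  1.25825149e+00 -1.92214319e-04
  1.22242581e+00  9.07836846e-01]
[[ 23.93687079  48.0412379 ]
 [ 18.3805709   73.55568205]
 [150.65645855  74.30729027]
 [129.25164121  49.2203817 ]
 [128.02888175  40.15704903]] [260, 130]
```

View pics/c3.png

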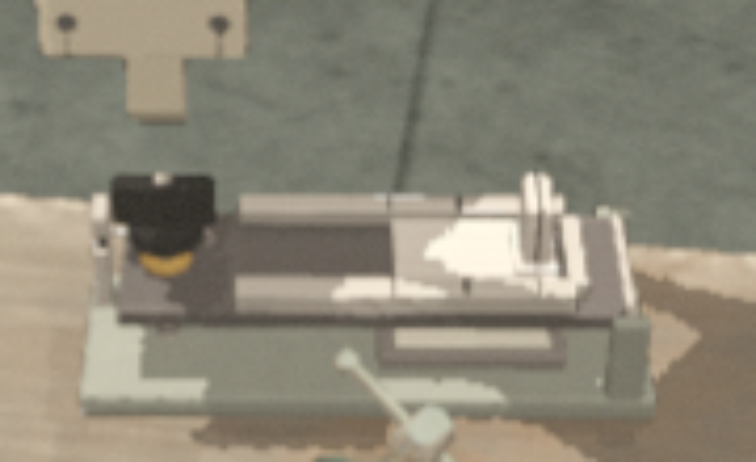

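```bash

python3 -m crank '[[0,0,10,0,0,0.17,0.5],[-30,-4,10,0,0,0.35,0.5],[-60,-8,10,0,0,0.52,0.5],[-90,-12,10,0,0,0.7,0.5],[-120,-16,10,0,0,0.87,0.5],[-153,-20,10,0,0,1.05,0.5],[-153,-20,10,0,0,1.22,0.5],[-153,-20,10,0,0,1.4,0.5],[-153,-20,0,0,0,1.575,0.5],[-153,-20,0,0,0,1.575,0.5]]' 50
python3 - <<'E'
from h import *
b=snap('side','s4.png')[110:240,260:440]
cv2.imwrite('pics/c4.png',cv2.resize(b,None,fx=4.2,fy=4.2)[:,:,::-1])
E
```

```text
time: 8.1
tcp_pos: [0.4442, -0.288, 0.1442]
ee_rot: [-1.573, 0.003, -1.444]
contact_force: [-0.1, 0.2, -0.1]
finger_gap: 0.046
```

View pics/c4.png

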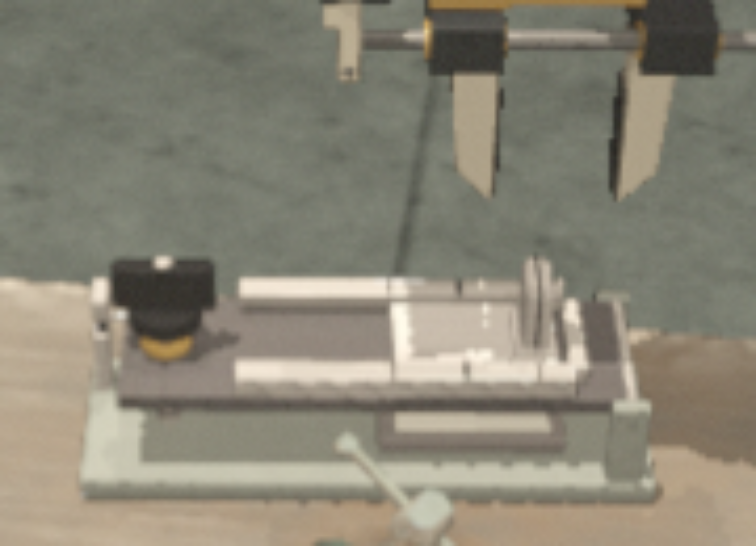

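```bash

python3 -m crank '[[0,0,-40,0,0,0,0.5],[0,0,-64,0,0,0,0.5],[0,0,-64,0,0,0,0.5],[0,0,-66,0,0,0,0],[0,0,-66,0,0,0,0],[0,0,-66,0,0,0,0],[0,0,-66,0,0,0,0],[0,0,-66,0,0,0,0],[0,0,-66,0,0,0,0],[0,0,-66,0,0,0,0]]' 50
python3 - <<'E'
from h import *
b=snap('side','s5.png')[110:240,260:440]
cv2.imwrite('pics/c5.png',cv2.resize(b,None,fx=4.2,fy=4.2)[:,:,::-1])
E
```

```text
time: 9.4
tcp_pos: [0.4467, -0.2888, 0.0804]
ee_rot: [-1.567, -0.001, -1.443]
contact_force: [5.8, 1.7, -1.3]
finger_gap: 0.0118
```

View pics/c5.png

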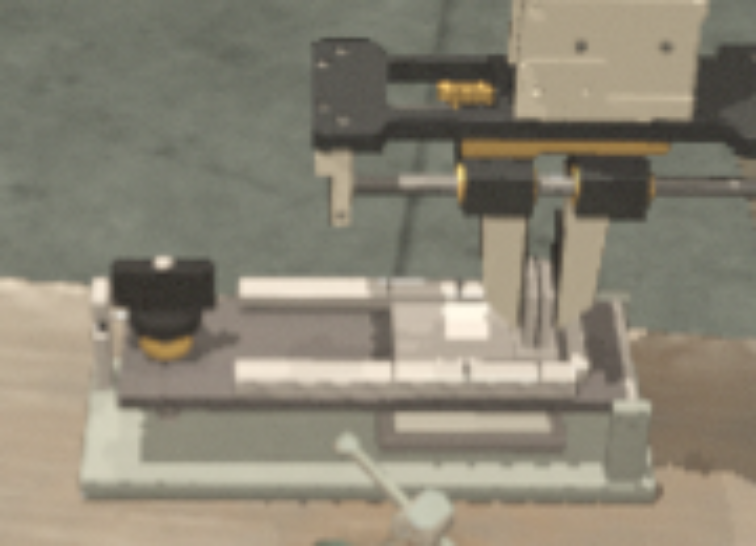

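```bash

python3 -m crank '[[5,0.7,0,0,0,0,0],[10,1.3,0,0,0,0,0],[15,2,0,0,0,0,0],[20,2.6,0,0,0,0,0],[25,3.3,0,0,0,0,0],[31,4,0,0,0,0,0],[31,4,0,0,0,0,0],[31,4,0,0,0,0,0],[31,4,0,0,0,0,0]]' 55
python3 - <<'E'
from h import *
a=[bot.get_state()['tcp_pos']]
b=snap('side','s6.png')[110:240,260:440]
a.append(bot.get_state()['tcp_pos'])
cv2.imwrite('pics/c6.png',cv2.resize(b,None,fx=4.2,fy=4.2)[:,:,::-1]);snap('top','t6.png')
s=bot.get_state();a.append(s['tcp_pos']);print(np.array(a).round(4),s['contact_force'],s['joint_vel'].round(3) if hasattr(s['joint_vel'],'round') else s['joint_vel'])
E
```

```text
time: 10.58
tcp_pos: [0.4744, -0.2851, 0.0802]
ee_rot: [-1.574, 0.0, -1.443]
contact_force: [-8.6, -2.4, 7.5]
finger_gap: 0.0114
[[ 0.4744 -0.2851  0.0802]
 [ 0.4744 -0.2851  0.0802]
 [ 0.4744 -0.2852  0.0802]] [-8.88584973 -1.0574826   7.36320097] [ 0.    -0.     0.001  0.001  0.001 -0.   ]
```

View pics/c6.png

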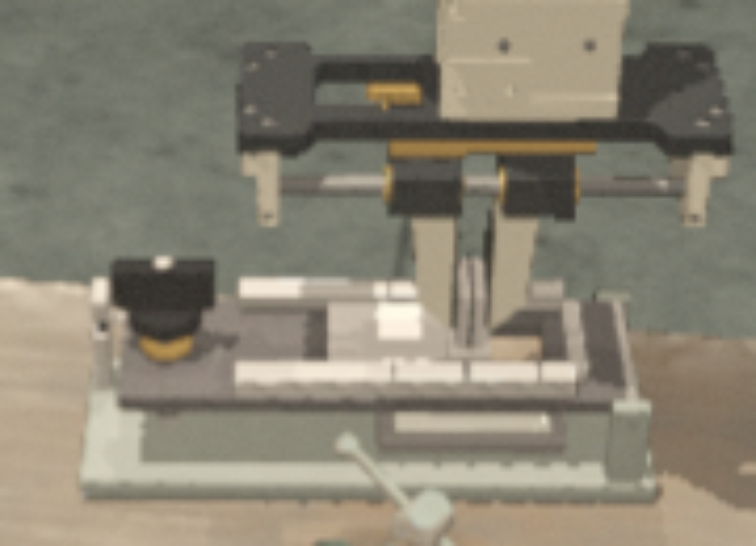

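```bash

python3 -m crank '[[2,0.3,0,0,0,0,0],[2,0.3,0,0,0,0,0],[2,0.3,0,0,0,0,0],[2,0.3,0,0,0,0,0]]' 55
python3 - <<'E'
from h import *
from fit import W,fit
im=snap('side','s7.png');b=im[150:210,330:410]
cv2.imwrite('pics/c7.png',cv2.resize(b,None,fx=9,fy=9,interpolation=3)[:,:,::-1])
c=cv2.imread('pics/s4.png')[150:210,330:410];cv2.imwrite('pics/c4b.png',cv2.resize(c,None,fx=9,fy=9,interpolation=3))
p=fit().x
print((proj('side',W(p,[(30,-24,60),(30,24,60),(30,-14,58),(36,-14,58),(24,-14,58),(60,-24,60),(0,-24,60)]))-[330,150])*9)
s=bot.get_state();print(s['tcp_pos'],s['contact_force'],s['finger_gap'])
E
```

```text
time: 11.18
tcp_pos: [0.4763, -0.2849, 0.0802]
ee_rot: [-1.574, 0.0, -1.443]
contact_force: [-9.2, -2.7, 7.1]
finger_gap: 0.0118
[[371.626626   407.40699094]
 [359.17020351 265.67549096]
 [368.44183643 385.36057317]
 [399.30318676 385.55147113]
 [337.57852368 385.17248885]
 [527.31168127 408.40067382]
 [215.88987724 406.48105264]]
[ 0.47629119 -0.28492328  0.08017047] [-9.25715559 -0.92986921  7.05303854] 0.011331254718525335
```

View pics/c7.png

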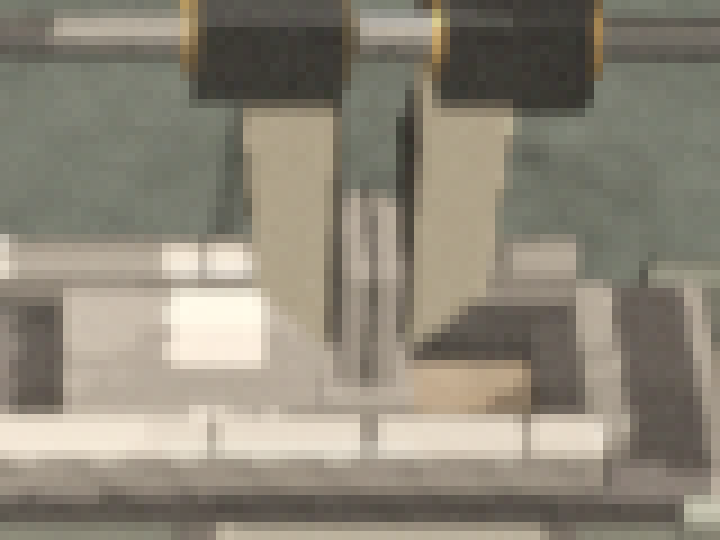

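View pics/c4b.png

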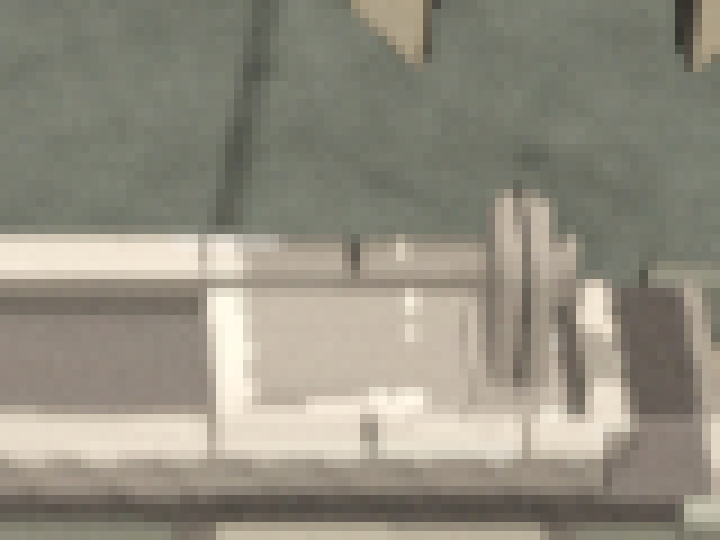

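```bash
python3 -c "
from bench import bot
bot.sign_off(); s=bot.get_state(); print(s['time'],s['tcp_pos'],s['contact_force'],s['finger_gap'])"
```

```text
the job is handed in; nothing more can be done
the job is handed in; nothing more can be done
```

I levelled the deck with the shutter shut, drew the shutter to about half travel, and handed the job in with the tab still gripped at 55 N. I got no verdict and could not read the state after handing in.

- **Deck:** I measured the knob at about 0.90 rad and turned the gripped wing 0.90 rad clockwise. The side picture then showed the wing lying along the stage and the deck parallel to the base. The nib sat at the notch of the post. I did not measure the slope itself as a number.
- **Shutter:** the tab's middle line moved 153 px, where 30 mm between the rail marks is 156 px. That puts it at about 29.5 mm, in line with the broad middle mark. The measured TCP travel agrees, at about 30 mm.
- **Hold:** the last reading was 9.3 N along world x, the spring pulling on the fingers, with the fingers 11–12 mm apart on the 12 mm tab. This is a little under the roughly 10 N expected at half travel. The tool also read about 7 N upward, which I did not explain.
- **Other things on the table:** the arm stayed away from them. I did not measure their positions again at the end.
- **Time:** about 11 s of the 43 s were used.

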